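# Uncover a pop-up sprinkler and hold its riser at the length mark

### The arm

A 7-joint arm with a two-finger parallel gripper is mounted at the origin on the work surface. World frame = base frame: x ahead of the robot, y to its left, z up, the work surface at z = 0. Lengths are in m, angles in rad, forces in N, time in s.
With the tool pointing down it reaches from about 0.425 to 0.925 m from the base axis. Payload 6.8 kg.
Tool frame: the origin (TCP) lies midway between the tips of the shut fingers; the grasp point (between the pads) lies 19 mm behind it; y points along the fingers, z is the direction in which the jaws open and shut, and the axes are right-handed (so a half turn about y gives the same grasp; the last joint's range is limited). The gripper opens to 85 mm and grips with 20 to 120 N. Pads are 22 mm wide; open, the fingers measure 114 mm over their backs; the gripper's body (76 mm by 85 mm) begins 54 mm behind the grasp point. The pads swing forward as they close: fully open they stand 13 mm farther back than shut.
Start: joints at [-1.427, 0.477, 0.022, 1.555, -0.011, 1.109, -0.083], TCP at [0.168, 0.654, 0.231] pointing down, gripper open.
Joint ranges: [-2.96, 2.96], [-0.34, 2.1], [-1.41, 1.46], [0.24, 2.44], [-1.37, 4.51], [0.17, 1.92], [-2.96, 2.96]. Speed limits (rad/s): [2.39, 2.39, 3.14, 3.14, 3.14, 3.14, 3.14].

### API

Orientations are given as a unit quaternion [w, x, y, z].
In Python, from station import bot gives the robot as it stands. The module is installed in compiled form; this text tells all that it offers.
- The arm moves only by the shell command python3 -m crank 'ROWS' [FORCE]. ROWS is JSON, a list of rows, each an object with "linear": the shift along the tool's x, y, z in m, a list of three; "dr": the turn, a rotation vector about the tool's x, y, z in degrees, a list of three; "hand": the gripper command: -1 is shut, 1 is fully open, values between are in proportion. A call has 1 to 10 rows; each row is the pose to reach, as a shift and turn from the pose commanded when the call began, along the tool's axes at that moment; what a row does not reach only later rows make up. A row lasts 1/12 s, in which the tool goes at most 41.7 mm and 7.16 degrees, less where a joint would pass 70% of its speed; a pose out of reach is approached as far as the arm can. A call with a gripper value outside its range is refused whole. The fingers move at their own pace and stop on an object; FORCE is the grip in N (left out, the last holds). Time passes only in rows, so rows that repeat a pose let the fingers close. It gives the time, the measured TCP pose, the force and the opening at its end, in the units of the state.
- bot.get_obs(): the state, without advancing time (a new reading comes with each control period).
- bot.read_camera(name): name is "scene" or "top" or "wrist"; returns the picture (480x640x3 uint8, blue, green, red); there is no depth.
- bot.camera_params(name): a dict with "K" (3x3 intrinsics, pixels), "k1" (the pictures are not rectified: a ray, as slopes to the right and down, at radius r is drawn at 1 + k1 r^2 times it, then the intrinsics apply), "R" (3x3) and "t" (3): a world point X has camera coordinates R X + t; the wrist camera has in their place "hand_eye" (4x4, takes a point from camera to tool coordinates, whose origin is the TCP and whose axes are the tool frame's). Camera axes: x right, y down, z forward; pixel columns grow to the right and rows downward; lengths in m; the calibration is good to about 2 mm. A picture is of the moment at which its call begins: read the wrist's pose just before it. camera_params takes no time and is no camera call.
- bot.hand_in(): hands the job in, once; it reports no verdict.
Trained networks look in the newest picture that a camera, given by its name, has taken for a name from the list of things; names that differ only in an ending like _2 or _b are one class to them, and where a whole thing is asked for, a point or a joint stands for the part that bears it (a point fixed in the world has none). Each returns a list of dicts, best first, with "score" (0 to 1); they miss things now and then, are a little off and sometimes report something else, mostly with a low value. They report only what shows in the picture. A call takes as long as a camera call. They do not tell look-alikes from the thing itself.
- bot.search_frame(camera, target): "extent" ([left, top, right, bottom] in pixels, round what is visible of it).
- bot.cut_out(camera, target): "pixels" (480x640 bool, what is visible of it) and "extent" ([left, top, right, bottom] in pixels, round what is visible of it).
- bot.place_of(camera, target): "xy" ([column, row] in pixels: a listed point, or the origin of a listed thing).
The state is a dict: "t": time; "q": joint angles; "joint_vel": joint speeds; "joint_torque": joint torques, N m; "eef_pos": TCP position; "tool_rot": TCP orientation; "contact_force": force on the tool from outside, world axes, zero at the start; "torque": the same for the moment, N m; "gripper_width": opening from 0.0 (shut) to 1.0 (fully open).
Only numpy, scipy, OpenCV 4.12 (cv2) and the standard library are available. Lean on these libraries where they do the work, as an engineer would, in place of code of your own. Each camera call takes 0.05 s, during which the arm holds its last target. There are 200 camera calls.

### The job

Lift the green frost cover off the pop-up sprinkler by the ring on its top and set it down gently, upright, on the bare table beside the stand. Then take the orange tab, pull the sprinkler's riser up against its spring until the whole yellow band has just come out above the black cap, and finish still gripping the tab and holding the riser there, so that a helper can work on it. Leave the flower pot, the plant-feed bottle and the trowel where they are.

Things in the scene. Friction and masses are not known exactly. Their poses are not given: they have to be found in the camera images.
- stand: irrigation stand fixed to the table: plywood board 18 mm thick with an upright black pop-up sprinkler, white pipe and brass valve with red lever. Origin on the table, on the sprinkler's vertical axis; z up. Board from x = -70 to 240 mm, y = -70 to 70 mm; pipe and valve (78 mm high) run along +x. Sprinkler body 44 mm in diameter; its knurled cap 57 mm in diameter, 147 to 175 mm up
- cap_top (a point): centre of the flat top of the sprinkler's black cap, 175 mm above the table; the riser comes up through it. Axes as the stand's
- riser_lift (a joint): how far the riser (grey stem 21 mm in diameter) is pulled up out of the sprinkler, m: 0 down, 0.076 at its end stop. An inner spring pulls it down with 7 N when down, 13 N at the mark, 15 N at the stop; let go, it springs back to 0. A yellow band 8 mm high goes round the stem; its lower edge is level with the cap's top at 0.055
- band_low (a point): centre of the stem at the lower edge of the yellow band (55 mm below the cap's top when the riser is down)
- riser: the riser with its orange plug: a disc 26 mm in diameter and on it an upright flat tab 24 mm wide along x, 8 mm thick along y, 26 mm tall: grip it across its thickness (fingers closing along y). Origin on the axis under the black nozzle flange, level with the cap's top when down; flange 0 to 6 mm, disc 6 to 13 mm, tab 13 to 39 mm above the origin. Axes as the stand's
- tab_tip (a point): middle of the upper edge of the orange tab, 39 mm above the riser's origin (above the cap's top when the riser is down)
- cover: green plastic frost cover: round cap 79 mm in diameter, 77 mm tall, open below, about 0.12 kg, ring handle on top. Origin at the centre of its open underside; z up. Starts on the sprinkler, underside 153 mm above the table: an inner ledge 22 mm up rests on the sprinkler's cap, the skirt hanging round it with 5 mm play. Lift it straight up 65 mm or more to clear the tab
- ring_top (a point): middle of the top bar of the cover's ring handle (centre of the bar), 103 mm above the cover's underside. The ring is a half hoop of 8 mm bar in the cover's x-z plane, 42 mm wide along x, with 22 mm clear under the top bar: grip it across the bar (fingers closing along the cover's y)
- pot: empty terracotta flower pot, 84 mm in diameter at the rim, 80 mm tall, origin at the centre of its underside; leave alone
- feed: white plastic plant-feed bottle, 64 mm in diameter, 150 mm tall with green cap, origin at the centre of its underside; leave alone
- trowel: hand trowel lying on the table, wooden handle towards its -x, copper blade towards +x; it reaches from x = -130 to +163 mm, 70 mm wide, 28 mm high; origin below its neck on the table; leave alone
Not all that is in view belongs to the job. There is more than one size of the cover; the one meant has the size given above.

How it is judged:
On the way:
1. the frost cover stands upright on the table, let go (height (world z) of cover below 0.008 m and angle between cover's own z axis and vertical below 0.1 rad and contact force between the fingers and cover below 0.1 N and linear speed of cover below 0.03 m/s), for 0.3 s.
At the end, for the whole second after the job is handed in: Fingers grip the orange tab (over 5 N) and hold the riser still, pulled up 53.5 to 66 mm (band fully out at 55). The cover stands at rest on the table, upright within 0.1 rad, underside under 8 mm up, touched by neither fingers nor arm (all of step 1 and value of joint riser_lift between 0.0535 and 0.066 m and velocity of joint riser_lift between -0.01 and 0.01 m/s and contact force between the fingers and riser above 5 N and contact force between cover and riser below 0.1 N and contact force between the arm and cover below 0.1 N); the arm keeps its last pose, push and grip.
It fails at once if the cover is dropped (falls faster than 0.8 m/s out of the fingers) (linear speed of cover above 0.8 m/s and contact force between the fingers and cover below 0.1 N).
It fails at once if the flower pot is moved more than 30 mm (distance of pot from where it was at the start of the episode above 0.03 m).
It fails at once if the plant-feed bottle is moved more than 30 mm (distance of feed from where it was at the start of the episode above 0.03 m).
It fails at once if the trowel is moved more than 30 mm (distance of trowel from where it was at the start of the episode above 0.03 m).
It also fails if it takes over 51 s, if anything falls off the work surface, if the arm or the gripper's body presses on something with over 40 N, if the wrist force passes 120 N, or if a joint passes its speed limit or range.

## Working session

There is one attempt and no reset: what is moved stays moved. The work goes in short steps, Python scripts to look and compute and a shell command to move; the robot and the scene stay as the last step left them, time stands still between calls to the robot, and variables do not carry over. Pictures are saved under pics/ and viewed, about 8 in all and at most 12, crops included, and the job is handed in when it is done.

```bash
mkdir -p pics; cat > h.py <<'E'
import numpy as np, cv2
from scipy.spatial.transform import Rotation as Rn
from station import bot
def Rt():
    o=bot.get_obs(); q=o["tool_rot"]; return Rn.from_quat([q[1],q[2],q[3],q[0]]).as_matrix(), np.array(o["eef_pos"])
def cam(name,pose=None):
    p=bot.camera_params(name)
    if "R" in p: return p,np.array(p["R"]),np.array(p["t"])
    Rw,tw=pose or Rt(); H=np.array(p["hand_eye"]); Rc=Rw@H[:3,:3]; tc=Rw@H[:3,3]+tw
    return p,Rc.T,-Rc.T@tc
def ray(name,px,pose=None):
    p,R,t=cam(name,pose); K=np.array(p["K"])
    u=cv2.undistortPoints(np.array([[px]],float),K,np.array([p["k1"],0,0,0.]))[0,0]
    d=R.T@np.array([u[0],u[1],1]); return -R.T@t, d/np.linalg.norm(d)
def atz(name,px,z,pose=None):
    c,d=ray(name,px,pose); return c+d*(z-c[2])/d[2]
def proj(name,X,pose=None):
    p,R,t=cam(name,pose); 
    return cv2.projectPoints(np.array([X],float),cv2.Rodrigues(R)[0],t,np.array(p["K"]),np.array([p["k1"],0,0,0.]))[0][0,0]
def tri(*rs):
    A=0;b=0
    for c,d in rs:
        M=np.eye(3)-np.outer(d,d);A=A+M;b=b+M@c
    X=np.linalg.solve(A,b); return X,[np.linalg.norm((np.eye(3)-np.outer(d,d))@(X-c)) for c,d in rs]
E
python3 - <<'E'
from h import *
print(bot.get_obs())
for c in ("scene","top"):
    im=bot.read_camera(c); cv2.imwrite(f"pics/{c}0.png",im)
    p,R,t=cam(c); print(c,"pos",-R.T@t,"fwd",R[2], p["k1"])
    for n,z in (("ring_top",.256),("cover",.153),("stand",0),("pot",0),("feed",0),("trowel",0),("cap_top",.175)):
        for r in bot.place_of(c,n)[:3]: print(n,round(r["score"],2),np.round(r["xy"],1),np.round(atz(c,r["xy"],z),3))
E
```

```text
{'t': 0.0, 'q': array([-1.42710721,  0.4778106 ,  0.02236169,  1.5564766 , -0.01149778,
        1.10927517, -0.08311091]), 'joint_vel': array([ 0.00105227,  0.0004848 ,  0.00056638, -0.00295086,  0.00017943,
       -0.00109502, -0.00112501]), 'joint_torque': array([-7.90620452e-04, -5.96460450e+01,  1.60742920e+00, -2.81185806e+01,
        1.23997981e-02,  9.38919053e-03, -1.04335842e-05]), 'eef_pos': array([0.16804755, 0.65312924, 0.23030848]), 'tool_rot': array([-0.70085958,  0.70216022, -0.08881774,  0.08875971]), 'contact_force': array([-0.53904263, -0.30289669, -0.44745955]), 'torque': array([-0.02376611,  0.04294696, -0.05301724]), 'gripper_width': 0.9992901107608896}
scene pos [0.77679466 0.62567958 0.98381911] fwd [-0.29988863 -0.55086422 -0.7788552 ] -0.01957046206801356
ring_top 0.9 [334.5 228.6] [0.464 0.112 0.256]
ring_top 0.76 [256.5 181. ] [ 0.536 -0.076  0.256]
ring_top 0.63 [303.4 153.9] [ 0.415 -0.098  0.256]
cover 0.82 [334.7 252. ] [0.451 0.093 0.153]
cover 0.59 [261.3 210.8] [ 0.533 -0.086  0.153]
cover 0.58 [305.4 192.3] [ 0.422 -0.086  0.153]
stand 0.77 [269.9 252.1] [ 0.528 -0.085  0.   ]
feed 0.67 [344.5 382. ] [0.543 0.288 0.   ]
trowel 0.86 [392.8 439.7] [0.524 0.431 0.   ]
trowel 0.64 [241.9 180.7] [ 0.486 -0.344  0.   ]
top pos [0.27221005 0.05361521 1.0444766 ] fwd [ 0.20684355 -0.00209774 -0.97837178] 0.00479307818089798
ring_top 0.77 [393.7 187.2] [ 0.53  -0.079  0.256]
ring_top 0.67 [359.2 276.6] [ 0.364 -0.007  0.256]
cover 0.77 [390.2 201.6] [ 0.532 -0.087  0.153]
cover 0.77 [434.1 289.8] [ 0.345 -0.164  0.153]
cover 0.64 [353.9 278.4] [ 0.372 -0.004  0.153]
stand 0.66 [378.4 219. ] [ 0.533 -0.08   0.   ]
pot 0.91 [489.3 235.1] [ 0.485 -0.346  0.   ]
feed 0.84 [226.2 218.1] [0.547 0.293 0.   ]
trowel 0.89 [165.3 232.2] [0.516 0.441 0.   ]
```

View pics/scene0.png

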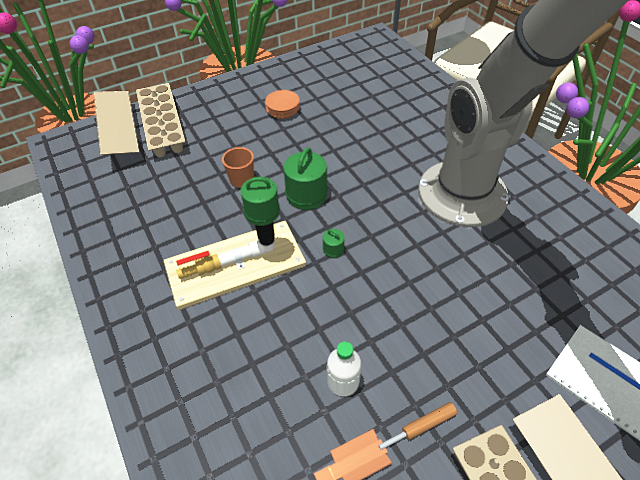

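View pics/top0.png

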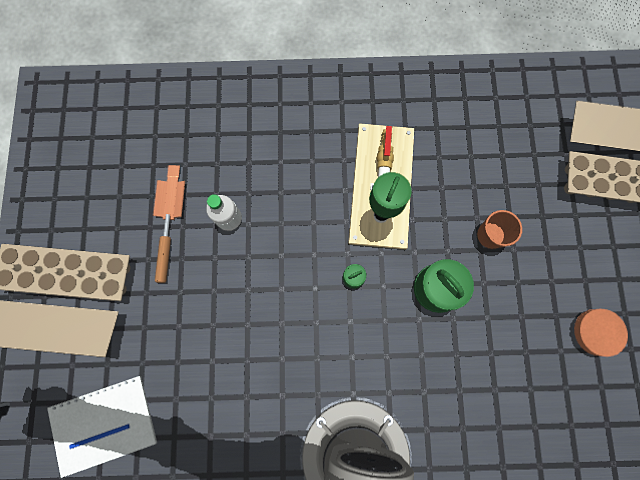

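The scene view shows the target cover on the sprinkler at about (260,195), with a larger cover at (305,180), a small one at (333,243), the pot at (238,165), the bottle at (344,370) and the trowel at (390,440). The top view shows the target ring running from (388,203) to (398,178). The table between the stand and the bottle is free.

```bash
python3 - <<'E'
from h import *
im=cv2.imread("pics/top0.png"); im2=cv2.imread("pics/scene0.png")
c=np.hstack([cv2.resize(im[155:225,355:425],None,fx=5.5,fy=5.5,interpolation=3),cv2.resize(im2[165:235,225:295],None,fx=5.5,fy=5.5,interpolation=3)])
cv2.imwrite("pics/crop.png",c)
X,e=tri(ray("top",[393.7,187.2]),ray("scene",[256.5,181]));print("ring",X,e)
for n,z in(("cover",.153),("stand",0)):
    pass
X,e=tri(ray("top",[390.2,201.6]),ray("scene",[261.3,210.8]));print("cover",X,e)
for p in([360,125],[413,127],[408,248],[349,243]): print(p,atz("top",p,.018))
for p in([279,224],[305,264],[182,303],[163,264]): print(p,atz("scene",p,.018))
R,t=Rt();print("tool axes cols\n",R.round(3),t)
print("handeye",np.array(bot.camera_params("wrist")["hand_eye"]).round(3))
E
```

```text
ring [ 0.53313404 -0.08092584  0.2493474 ] [np.float64(0.0013600527415901515), np.float64(0.0013600527415900583)]
cover [ 0.53223624 -0.08702659  0.15180375] [np.float64(0.0001360403349115276), np.float64(0.00013604033491160141)]
[360, 125] [ 0.77398208 -0.04412649  0.018     ]
[413, 127] [ 0.76436456 -0.17705468  0.018     ]
[408, 248] [ 0.45585878 -0.14354377  0.018     ]
[349, 243] [ 0.47210914 -0.00426424  0.018     ]
[279, 224] [ 0.47367762 -0.13899584  0.018     ]
[305, 264] [0.47655051 0.00168469 0.018     ]
[182, 303] [ 0.76465086 -0.04340729  0.018     ]
[163, 264] [ 0.76655039 -0.16815415  0.018     ]
tool axes cols
 [[ 0.968  0.     0.249]
 [-0.249  0.     0.968]
 [-0.    -1.     0.   ]] [0.16817267 0.65374031 0.23132752]
handeye [[-0.     0.949  0.315 -0.081]
 [-0.001 -0.315  0.949 -0.142]
 [ 1.    -0.     0.001 -0.   ]
 [ 0.     0.     0.     1.   ]]
```

View pics/crop.png

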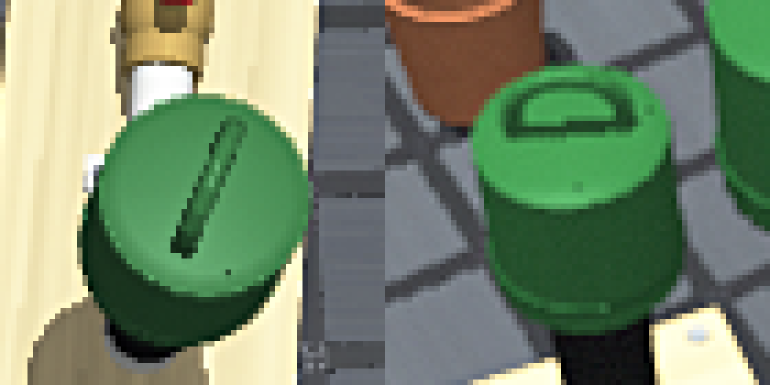

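```bash
W='{"linear":[0.311,-0.15,-0.126],"dr":[0,0,0],"hand":1}'; python3 -m crank '[{"linear":[0.31,-0.15,-0.125],"dr":[0,0,0],"hand":1},{"linear":[0.31,-0.15,-0.125],"dr":[0,0,0],"hand":1},{"linear":[0.31,-0.15,-0.125],"dr":[0,0,0],"hand":1},{"linear":[0.31,-0.15,-0.125],"dr":[0,0,0],"hand":1},{"linear":[0.31,-0.15,-0.125],"dr":[0,0,0],"hand":1},{"linear":[0.31,-0.15,-0.125],"dr":[0,0,0],"hand":1},{"linear":[0.31,-0.15,-0.125],"dr":[0,0,0],"hand":1},{"linear":[0.31,-0.15,-0.125],"dr":[0,0,0],"hand":1},{"linear":[0.31,-0.15,-0.125],"dr":[0,0,0],"hand":1},{"linear":[0.31,-0.15,-0.125],"dr":[0,0,0],"hand":1}]' 30
python3 - <<'E'
from h import *
a=atz("top",[387.7,200.1],.24);b=atz("top",[397.7,177.2],.24);print(a,b,np.degrees(np.arctan2(*(b-a)[[1,0]])),np.linalg.norm(b-a))
f=lambda x,y:(225+(x-385)/5.5,165+y/5.5)
a=atz("scene",f(632,125),.235);b=atz("scene",f(507,133),.235);print(a,b,np.degrees(np.arctan2(*(b-a)[[1,0]])))
R,t=Rt();print(R.round(3),t, R.T@(np.array([.533,-.082,.36])-t))
E
```

```text
t: 1.63
eef_pos: [0.4452, 0.4497, 0.3852]
tool_rot: [0.702, -0.7, 0.09, -0.095]
contact_force: [0.9, -1.2, 1.3]
gripper_width: 0.998
[ 0.50975224 -0.06863977  0.24      ] [ 0.55491858 -0.09051509  0.24      ] -25.842199305325828 0.05018494065240453
[ 0.51370447 -0.06412917  0.235     ] [ 0.55594721 -0.08432953  0.235     ] -25.55700447252417
[[ 0.965  0.007  0.261]
 [-0.261  0.002  0.965]
 [ 0.007 -1.     0.003]] [0.44524302 0.44971015 0.38518759] [ 0.22308666  0.0249661  -0.49057152]
```

```bash
python3 -m crank '[{"linear":[0.22,0.02,-0.48],"dr":[0,5,0],"hand":1},{"linear":[0.22,0.02,-0.48],"dr":[0,10.6,0],"hand":1},{"linear":[0.22,0.02,-0.48],"dr":[0,10.6,0],"hand":1},{"linear":[0.22,0.02,-0.48],"dr":[0,10.6,0],"hand":1},{"linear":[0.22,0.02,-0.48],"dr":[0,10.6,0],"hand":1},{"linear":[0.22,0.02,-0.48],"dr":[0,10.6,0],"hand":1},{"linear":[0.22,0.02,-0.48],"dr":[0,10.6,0],"hand":1},{"linear":[0.22,0.02,-0.48],"dr":[0,10.6,0],"hand":1},{"linear":[0.22,0.02,-0.48],"dr":[0,10.6,0],"hand":1},{"linear":[0.22,0.02,-0.48],"dr":[0,10.6,0],"hand":1}]' 30
python3 - <<'E'
from h import *
R,t=Rt();print(R.round(3),t, R.T@(np.array([.533,-.082,.36])-t))
E
```

```text
t: 2.47
eef_pos: [0.5108, 0.0438, 0.3657]
tool_rot: [0.691, -0.69, 0.153, -0.153]
contact_force: [1.2, -0.8, -0.6]
gripper_width: 1.001
[[ 0.906  0.001  0.423]
 [-0.423  0.001  0.906]
 [ 0.    -1.     0.001]] [0.51077471 0.04383298 0.36571799] [ 0.07333267  0.00565317 -0.10464683]
```

```bash
python3 -m crank '[{"linear":[0.072,0.005,-0.1],"dr":[0,0,0],"hand":1},{"linear":[0.072,0.005,-0.1],"dr":[0,0,0],"hand":1},{"linear":[0.072,0.005,-0.1],"dr":[0,0,0],"hand":1},{"linear":[0.072,0.005,-0.1],"dr":[0,0,0],"hand":0.2},{"linear":[0.072,0.005,-0.1],"dr":[0,0,0],"hand":0.2},{"linear":[0.072,0.005,-0.1],"dr":[0,0,0],"hand":0.2},{"linear":[0.072,0.005,-0.1],"dr":[0,0,0],"hand":0.2}]' 30
python3 - <<'E'
from h import *
pose=Rt(); im=bot.read_camera("wrist"); cv2.imwrite("pics/w1.png",im)
R,t=pose;print(R.round(3),t)
for r in bot.place_of("wrist","ring_top")[:3]:
    X=atz("wrist",r["xy"],.256,pose);print(r["score"],r["xy"],X, R.T@(X-t))
    print(tri(ray("wrist",r["xy"],pose),ray("top",[393.7,187.2]),ray("scene",[256.5,181])))
print("pred",proj("wrist",[.533,-.081,.256],pose))
E
```

```text
t: 3.05
eef_pos: [0.5339, -0.0735, 0.3604]
tool_rot: [0.691, -0.69, 0.152, -0.152]
contact_force: [-0.5, 0.3, -0.7]
gripper_width: 0.603
[[ 0.907 -0.     0.421]
 [-0.421  0.001  0.907]
 [-0.001 -1.     0.001]] [ 0.53392437 -0.07354355  0.36039095]
0.94 [315.2, 245.7] [ 0.53201077 -0.07873799  0.256     ] [ 0.00050205  0.10438779 -0.00557258]
(array([ 0.53334747, -0.08026103,  0.25000479]), [np.float64(0.0007076635438326032), np.float64(0.0015099050108582585), np.float64(0.0013816566542128883)])
0.69 [88.8, 92.4] [ 0.39202922 -0.15802136  0.256     ] [-0.09314645  0.10436654 -0.13638024]
(array([ 0.49018839, -0.07800306,  0.31761344]), [np.float64(0.08639865452249865), np.float64(0.021200133690626316), np.float64(0.07038563018105562)])
0.66 [318.5, 34.8] [ 0.42221441 -0.02506672  0.256     ] [-0.12168445  0.10445145 -0.00306236]
(array([ 0.49631547, -0.04752905,  0.30727778]), [np.float64(0.06809334585345495), np.float64(0.02688556547367423), np.float64(0.05405385403001211)])
pred [312.64743739 248.45821738]
```

View pics/w1.png

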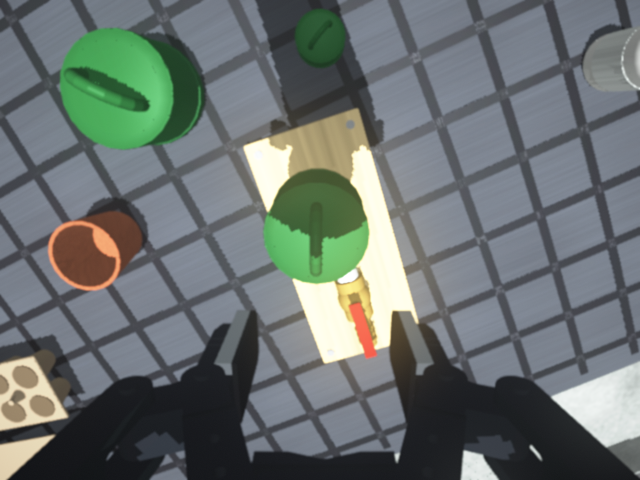

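The wrist view shows the ring at (316,205)–(316,275), parallel to the pads and about 5 px left of the finger midline. The three cameras agree on it to about 1.5 mm. I descend next.

```bash
python3 -m crank '[{"linear":[0,0.03,-0.0055],"dr":[0,0,0],"hand":0.2},{"linear":[0,0.06,-0.0055],"dr":[0,0,0],"hand":0.2},{"linear":[0,0.09,-0.0055],"dr":[0,0,0],"hand":0.2},{"linear":[0,0.11,-0.0055],"dr":[0,0,0],"hand":0.2},{"linear":[0,0.122,-0.0055],"dr":[0,0,0],"hand":0.2},{"linear":[0,0.122,-0.0055],"dr":[0,0,0],"hand":0.2},{"linear":[0,0.122,-0.0055],"dr":[0,0,0],"hand":0.2}]' 30
python3 -m crank '[{"linear":[0,0,0],"dr":[0,0,0],"hand":-0.4},{"linear":[0,0,0],"dr":[0,0,0],"hand":-1},{"linear":[0,0,0],"dr":[0,0,0],"hand":-1},{"linear":[0,0,0],"dr":[0,0,0],"hand":-1},{"linear":[0,0,0],"dr":[0,0,0],"hand":-1},{"linear":[0,0,0],"dr":[0,0,0],"hand":-1},{"linear":[0,0,0],"dr":[0,0,0],"hand":-1},{"linear":[0,0,0],"dr":[0,0,0],"hand":-1}]' 30
```

```text
t: 3.73
eef_pos: [0.5315, -0.0795, 0.2384]
tool_rot: [-0.69, 0.69, -0.153, 0.152]
contact_force: [-0.3, 0.0, 0.0]
gripper_width: 0.599
t: 4.4
eef_pos: [0.5324, -0.0801, 0.2393]
tool_rot: [0.691, -0.69, 0.152, -0.154]
contact_force: [0.2, 2.8, 6.6]
gripper_width: 0.079
```

```bash
python3 -m crank '[{"linear":[0,-0.01,0],"dr":[0,0,0],"hand":-1},{"linear":[0,-0.02,0],"dr":[0,0,0],"hand":-1},{"linear":[0,-0.03,0],"dr":[0,0,0],"hand":-1},{"linear":[0,-0.045,0],"dr":[0,0,0],"hand":-1},{"linear":[0,-0.06,0],"dr":[0,0,0],"hand":-1},{"linear":[0,-0.075,0],"dr":[0,0,0],"hand":-1},{"linear":[0,-0.09,0],"dr":[0,0,0],"hand":-1},{"linear":[0,-0.105,0],"dr":[0,0,0],"hand":-1},{"linear":[0,-0.105,0],"dr":[0,0,0],"hand":-1}]' 40
python3 - <<'E'
from h import *
R,t=Rt();im=bot.read_camera("scene"); cv2.imwrite("pics/s2.png",im[100:340,130:450])
for n,z in (("ring_top",t[2]+.019),("cover",t[2]-.084),("cap_top",.175),("tab_tip",.214)):
    for r in bot.place_of("scene",n)[:2]: print(n,r["score"],r["xy"],atz("scene",r["xy"],z))
print(R.round(3),t, R.T@(np.array([.58,.125,t[2]])-t))
E
```

```text
t: 5.15
eef_pos: [0.5329, -0.0811, 0.3471]
tool_rot: [0.691, -0.69, 0.152, -0.155]
contact_force: [0.5, -0.5, -1.8]
gripper_width: 0.077
ring_top 0.85 [254.0, 138.0] [ 0.52832525 -0.07442405  0.36610534]
ring_top 0.73 [334.6, 230.7] [0.51338004 0.19362902 0.36610534]
cover 0.89 [307.8, 192.7] [0.4653608  0.01201382 0.26310534]
cover 0.88 [332.6, 249.7] [0.49504468 0.15749118 0.26310534]
cap_top 0.56 [261.5, 203.8] [ 0.5298025  -0.08516916  0.175     ]
tab_tip 0.48 [256.2, 194.7] [ 0.54012354 -0.07990242  0.214     ]
[[ 0.906  0.005  0.424]
 [-0.424  0.     0.906]
 [ 0.005 -1.     0.002]] [ 0.53290161 -0.08105524  0.34710534] [-0.04462018  0.00029988  0.20660584]
```

View pics/s2.png

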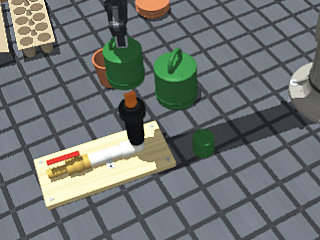

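The crop shows the cover hanging upright in the gripper at (123,62), with the orange tab and black cap bare at (131,105). I carry it sideways next.

```bash
python3 -m crank '[{"linear":[-0.005,0,0.02],"dr":[0,0,0],"hand":-1},{"linear":[-0.01,0,0.05],"dr":[0,0,0],"hand":-1},{"linear":[-0.018,0,0.08],"dr":[0,0,0],"hand":-1},{"linear":[-0.025,0,0.115],"dr":[0,0,0],"hand":-1},{"linear":[-0.032,0,0.15],"dr":[0,0,0],"hand":-1},{"linear":[-0.04,0,0.18],"dr":[0,0,0],"hand":-1},{"linear":[-0.045,0,0.2],"dr":[0,0,0],"hand":-1},{"linear":[-0.045,0,0.207],"dr":[0,0,0],"hand":-1},{"linear":[-0.045,0,0.207],"dr":[0,0,0],"hand":-1}]' 40
python3 -m crank '[{"linear":[0,0.03,0],"dr":[0,0,0],"hand":-1},{"linear":[0,0.06,0],"dr":[0,0,0],"hand":-1},{"linear":[0,0.09,0],"dr":[0,0,0],"hand":-1},{"linear":[0,0.12,0],"dr":[0,0,0],"hand":-1},{"linear":[0,0.15,0],"dr":[0,0,0],"hand":-1},{"linear":[0,0.18,0],"dr":[0,0,0],"hand":-1},{"linear":[0,0.21,0],"dr":[0,0,0],"hand":-1},{"linear":[0,0.23,0],"dr":[0,0,0],"hand":-1},{"linear":[0,0.24,0],"dr":[0,0,0],"hand":-1},{"linear":[0,0.24,0],"dr":[0,0,0],"hand":-1}]' 40
python3 - <<'E'
from h import *
im=bot.read_camera("scene"); cv2.imwrite("pics/s3.png",im[130:400,180:480]);print(Rt()[1])
E
```

```text
t: 6.15
eef_pos: [0.5781, 0.1285, 0.3421]
tool_rot: [-0.69, 0.691, -0.153, 0.151]
contact_force: [0.2, -0.5, -1.4]
gripper_width: 0.077
t: 6.98
eef_pos: [0.5767, 0.1239, 0.1014]
tool_rot: [-0.689, 0.691, -0.155, 0.153]
contact_force: [-0.3, -0.9, -1.6]
gripper_width: 0.079
[0.57799856 0.12446564 0.1031409 ]
```

View pics/s3.png

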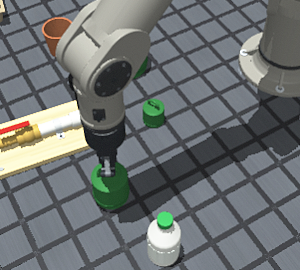

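The cover hangs at crop (110,187), upright, between the board and the bottle with room to spare. I lower it gently.

```bash
python3 -m crank '[{"linear":[0,0.004,0],"dr":[0,0,0],"hand":-1},{"linear":[0,0.007,0],"dr":[0,0,0],"hand":-1},{"linear":[0,0.01,0],"dr":[0,0,0],"hand":-1},{"linear":[0,0.012,0],"dr":[0,0,0],"hand":-1},{"linear":[0,0.012,0],"dr":[0,0,0],"hand":-1},{"linear":[0,0.013,0],"dr":[0,0,0],"hand":-1},{"linear":[0,0.014,0],"dr":[0,0,0],"hand":-1},{"linear":[0,0.014,0],"dr":[0,0,0],"hand":-1}]' 40
```

```text
t: 7.7
eef_pos: [0.5783, 0.1262, 0.0895]
tool_rot: [-0.69, 0.69, -0.153, 0.153]
contact_force: [0.3, 0.1, -1.7]
gripper_width: 0.08
```

```bash
python3 -m crank '[{"linear":[0,0.001,0],"dr":[0,0,0],"hand":-1},{"linear":[0,0.002,0],"dr":[0,0,0],"hand":-1},{"linear":[0,0.003,0],"dr":[0,0,0],"hand":-1},{"linear":[0,0.003,0],"dr":[0,0,0],"hand":-1}]' 40
```

```text
t: 8.03
eef_pos: [0.5787, 0.1265, 0.0866]
tool_rot: [0.69, -0.69, 0.153, -0.153]
contact_force: [0.3, 0.8, -0.8]
gripper_width: 0.077
```

```bash
python3 -m crank '[{"linear":[0,0.001,0],"dr":[0,0,0],"hand":-1},{"linear":[0,0.001,0],"dr":[0,0,0],"hand":-1},{"linear":[0,0.002,0],"dr":[0,0,0],"hand":-1},{"linear":[0,0.002,0],"dr":[0,0,0],"hand":-1}]' 40
```

```text
t: 8.37
eef_pos: [0.5793, 0.1278, 0.086]
tool_rot: [0.691, -0.689, 0.152, -0.153]
contact_force: [-3.0, 3.4, 11.2]
gripper_width: 0.074
```

```bash
python3 -m crank '[{"linear":[0,-0.0015,0],"dr":[0,0,0],"hand":-1},{"linear":[0,-0.0015,0],"dr":[0,0,0],"hand":-0.7},{"linear":[0,-0.0015,0],"dr":[0,0,0],"hand":-0.5},{"linear":[0,-0.0015,0],"dr":[0,0,0],"hand":-0.2},{"linear":[0,-0.0015,0],"dr":[0,0,0],"hand":0.2},{"linear":[0,-0.0015,0],"dr":[0,0,0],"hand":0.2},{"linear":[0,-0.0015,0],"dr":[0,0,0],"hand":0.2},{"linear":[0,-0.0015,0],"dr":[0,0,0],"hand":0.2}]' 40
python3 -m crank '[{"linear":[0,-0.01,0],"dr":[0,0,0],"hand":0.2},{"linear":[0,-0.03,0],"dr":[0,0,0],"hand":0.2},{"linear":[0,-0.06,0],"dr":[0,0,0],"hand":0.2},{"linear":[0,-0.1,0],"dr":[0,0,0],"hand":0.2},{"linear":[0,-0.14,0],"dr":[0,0,0],"hand":0.2},{"linear":[0,-0.18,0],"dr":[0,0,0],"hand":0.2},{"linear":[0,-0.22,0],"dr":[0,0,0],"hand":0.2},{"linear":[0,-0.24,0],"dr":[0,0,0],"hand":0.2},{"linear":[0,-0.24,0],"dr":[0,0,0],"hand":0.2},{"linear":[0,-0.24,0],"dr":[0,0,0],"hand":0.2}]' 40
python3 - <<'E'
from h import *
ims={c:bot.read_camera(c) for c in("scene","top")}
cv2.imwrite("pics/s4.png",np.hstack([ims["scene"][130:430,180:480],ims["top"][80:380,200:500]]))
rs={}
for c in ims:
  for n,z in (("cap_top",.175),("tab_tip",.214),("riser",.175),("cover",0)):
    for r in bot.place_of(c,n)[:3]: print(c,n,round(r["score"],2),r["xy"],atz(c,r["xy"],z))
R,t=Rt();print(R.round(3),t, R.T@(np.array([.533,-.083,t[2]])-t))
E
```

```text
t: 9.03
eef_pos: [0.5783, 0.1261, 0.0859]
tool_rot: [-0.69, 0.69, -0.153, 0.153]
contact_force: [0.1, 0.3, 0.8]
gripper_width: 0.595
t: 9.87
eef_pos: [0.5789, 0.1261, 0.328]
tool_rot: [0.691, -0.69, 0.152, -0.154]
contact_force: [0.1, 0.4, -0.5]
gripper_width: 0.601
scene cap_top 0.57 [261.2, 205.1] [ 0.53201262 -0.0820605   0.175     ]
scene tab_tip 0.53 [259.1, 193.1] [ 0.53288147 -0.08097855  0.214     ]
scene riser 0.51 [258.6, 204.9] [ 0.53662162 -0.08546236  0.175     ]
scene riser 0.34 [347.2, 384.0] [0.58252654 0.35334165 0.175     ]
scene cover 0.93 [333.8, 252.5] [ 3.94030369e-01 -4.60803120e-03 -1.11022302e-16]
scene cover 0.86 [292.7, 326.0] [0.57418534 0.1224222  0.        ]
scene cover 0.86 [308.5, 195.0] [ 0.35414977 -0.20365121  0.        ]
top cap_top 0.96 [386.9, 198.4] [ 0.53262874 -0.07708604  0.175     ]
top tab_tip 0.64 [387.8, 192.2] [ 0.53359982 -0.07373186  0.214     ]
top cover 0.94 [436.9, 289.4] [ 0.3577009  -0.20844867  0.        ]
top cover 0.66 [166.9, 229.2] [0.52317189 0.43712367 0.        ]
[[ 0.906 -0.001  0.423]
 [-0.423 -0.     0.906]
 [-0.001 -1.    -0.001]] [0.57822811 0.12610257 0.32554902] [ 4.74963125e-02  1.22902709e-04 -2.08599024e-01]
```

View pics/s4.png

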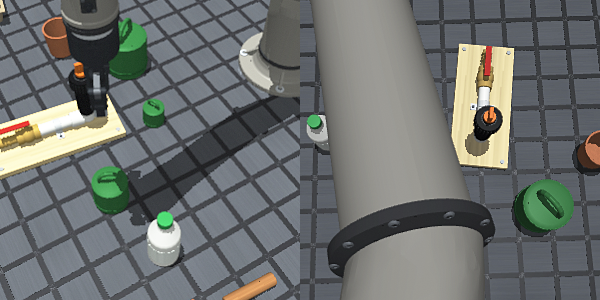

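The cover stands upright at crop (110,190). The tab is bare, at crop (80,72) in the scene and (490,113) in the top view. I move over it and turn to the stand's yaw.

```bash
python3 -m crank '[{"linear":[0.01,0,-0.04],"dr":[0,-5,0],"hand":0.2},{"linear":[0.02,0,-0.08],"dr":[0,-10,0],"hand":0.2},{"linear":[0.03,0,-0.12],"dr":[0,-15,0],"hand":0.2},{"linear":[0.04,0,-0.16],"dr":[0,-18,0],"hand":0.2},{"linear":[0.045,0,-0.2],"dr":[0,-18,0],"hand":0.2},{"linear":[0.047,0,-0.207],"dr":[0,-18,0],"hand":0.2},{"linear":[0.047,0,-0.207],"dr":[0,-18,0],"hand":0.2},{"linear":[0.047,0,-0.207],"dr":[0,-18,0],"hand":0.2},{"linear":[0.047,0,-0.207],"dr":[0,-18,0],"hand":0.2}]' 40
python3 - <<'E'
from h import *
pose=Rt(); im=bot.read_camera("wrist"); cv2.imwrite("pics/w5.png",np.hstack([cv2.resize(im[:,120:520],(400,480)),cv2.resize(im[170:330,240:373],(400,480))]))
R,t=pose;print(R.round(3),t)
for n,z in(("tab_tip",.214),("cap_top",.175)):
  for r in bot.place_of("wrist",n)[:2]:
    X=atz("wrist",r["xy"],z,pose);print(n,r["score"],r["xy"],X, R.T@(X-t))
print(tri(ray("wrist",bot.place_of("wrist","tab_tip")[0]["xy"],pose),ray("scene",[259.1,193.1]),ray("top",[387.8,192.2])))
E
```

```text
t: 11.12
eef_pos: [0.5338, -0.0797, 0.3259]
tool_rot: [0.706, -0.706, 0.043, -0.043]
contact_force: [-0.1, -0.1, -0.0]
gripper_width: 0.599
[[ 0.993 -0.     0.12 ]
 [-0.12   0.001  0.993]
 [-0.    -1.     0.001]] [ 0.53378493 -0.07968695  0.32588675]
tab_tip 0.57 [320.0, 240.5] [ 0.5328615  -0.08197415  0.214     ] [-0.00062614  0.11188548 -0.00244467]
cap_top 0.95 [321.4, 224.0] [ 0.53251537 -0.08116528  0.175     ] [-0.00106199  0.15088596 -0.0017053 ]
cap_top 0.41 [320.1, 180.5] [ 0.5002854  -0.07814567  0.175     ] [-0.03342098  0.1508898  -0.00259078]
(array([ 0.53310817, -0.07819942,  0.21540646]), [np.float64(0.0037730849109298297), np.float64(0.0011819539394398444), np.float64(0.004636284526684696)])
```

View pics/w5.png

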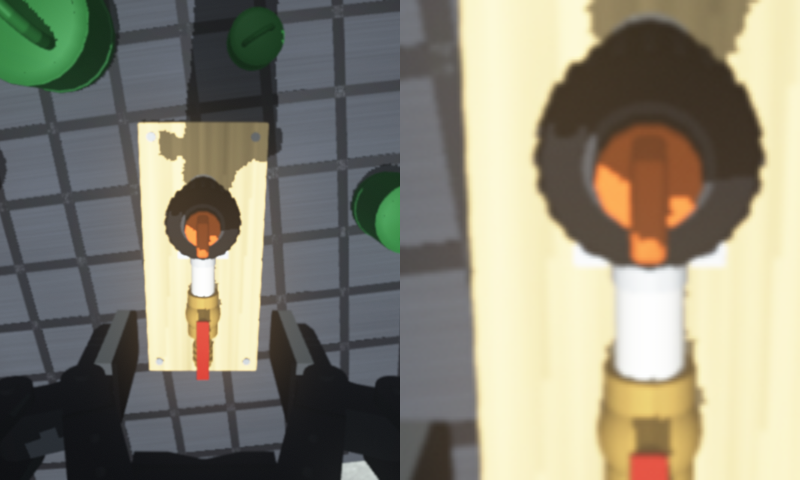

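The wrist view shows the tab upright in the picture at about column 323. That is on the finger midline (about 323) and parallel to the pads. I descend to TCP z of about 0.191, which keeps the tips above the disc top at 0.188, and close.

```bash
python3 -m crank '[{"linear":[0,0.03,-0.001],"dr":[0,0,0],"hand":0.2},{"linear":[0,0.06,-0.001],"dr":[0,0,0],"hand":0.1},{"linear":[0,0.09,-0.001],"dr":[0,0,0],"hand":0},{"linear":[0,0.115,-0.001],"dr":[0,0,0],"hand":0},{"linear":[0,0.128,-0.001],"dr":[0,0,0],"hand":0},{"linear":[0,0.134,-0.001],"dr":[0,0,0],"hand":0},{"linear":[0,0.134,-0.001],"dr":[0,0,0],"hand":0},{"linear":[0,0.134,-0.001],"dr":[0,0,0],"hand":0}]' 80
python3 -m crank '[{"linear":[0,0,0],"dr":[0,0,0],"hand":-0.5},{"linear":[0,0,0],"dr":[0,0,0],"hand":-1},{"linear":[0,0,0],"dr":[0,0,0],"hand":-1},{"linear":[0,0,0],"dr":[0,0,0],"hand":-1},{"linear":[0,0,0],"dr":[0,0,0],"hand":-1},{"linear":[0,0,0],"dr":[0,0,0],"hand":-1},{"linear":[0,0,0],"dr":[0,0,0],"hand":-1},{"linear":[0,0,0],"dr":[0,0,0],"hand":-1}]' 80
```

```text
t: 11.98
eef_pos: [0.5338, -0.082, 0.1925]
tool_rot: [-0.706, 0.706, -0.043, 0.043]
contact_force: [0.4, 0.0, 0.5]
gripper_width: 0.497
t: 12.65
eef_pos: [0.5342, -0.0807, 0.1933]
tool_rot: [0.707, -0.705, 0.042, -0.044]
contact_force: [-1.0, 4.2, 4.9]
gripper_width: 0.071
```

```bash
python3 -m crank '[{"linear":[0,-0.005,0],"dr":[0,0,0],"hand":-1},{"linear":[0,-0.012,0],"dr":[0,0,0],"hand":-1},{"linear":[0,-0.02,0],"dr":[0,0,0],"hand":-1},{"linear":[0,-0.028,0],"dr":[0,0,0],"hand":-1},{"linear":[0,-0.036,0],"dr":[0,0,0],"hand":-1},{"linear":[0,-0.044,0],"dr":[0,0,0],"hand":-1},{"linear":[0,-0.052,0],"dr":[0,0,0],"hand":-1},{"linear":[0,-0.058,0],"dr":[0,0,0],"hand":-1},{"linear":[0,-0.058,0],"dr":[0,0,0],"hand":-1},{"linear":[0,-0.058,0],"dr":[0,0,0],"hand":-1}]' 80
python3 - <<'E'
from h import *
im=bot.read_camera("scene"); o=bot.get_obs();print(o["eef_pos"],o["contact_force"],o["gripper_width"])
for n in("band_low","tab_tip","riser","cap_top"): print(n,[(round(r["score"],2),r["xy"]) for r in bot.place_of("scene",n)[:2]])
t=np.array([.533,-.081,0])
for z in(.175,.183,.214,.234):print(z,proj("scene",t+[0,0,z]))
cv2.imwrite("pics/s6.png",np.hstack([cv2.resize(im[150:250,210:310],(500,500),interpolation=3),cv2.resize(im[130:430,180:480],(300,500))]))
E
```

```text
t: 13.48
eef_pos: [0.5341, -0.0807, 0.2496]
tool_rot: [0.706, -0.705, 0.042, -0.043]
contact_force: [7.3, 2.7, -13.4]
gripper_width: 0.074
[ 0.53409711 -0.08068707  0.24945942] [  6.52870755   2.82659288 -12.4863641 ] 0.07005355657303468
band_low [(0.82, [259.7, 203.8])]
tab_tip [(0.55, [259.4, 172.5])]
riser [(0.51, [258.1, 188.7])]
cap_top [(0.98, [260.1, 204.6])]
0.175 [260.99995208 205.58555173]
0.183 [260.60764305 203.08402063]
0.214 [259.04466981 193.1144994 ]
0.234 [257.99867926 186.43960458]
```

View pics/s6.png

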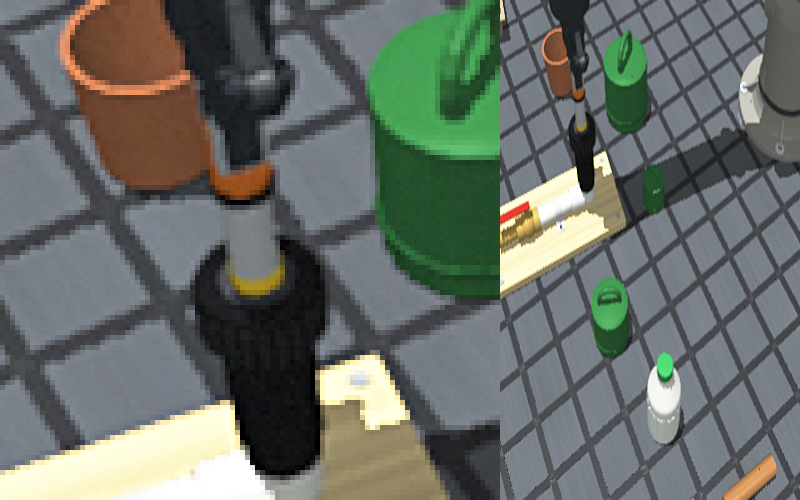

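The crop shows the yellow band out just above the cap at (258,285), the tab held in the fingers, and the cover standing clear and upright. TCP travel gives about 57 mm. I go up 3 mm to sit mid-range, then check again after a wait.

```bash
python3 -m crank '[{"linear":[0,-0.0015,0],"dr":[0,0,0],"hand":-1},{"linear":[0,-0.003,0],"dr":[0,0,0],"hand":-1},{"linear":[0,-0.003,0],"dr":[0,0,0],"hand":-1},{"linear":[0,-0.003,0],"dr":[0,0,0],"hand":-1},{"linear":[0,-0.003,0],"dr":[0,0,0],"hand":-1},{"linear":[0,-0.003,0],"dr":[0,0,0],"hand":-1},{"linear":[0,-0.003,0],"dr":[0,0,0],"hand":-1},{"linear":[0,-0.003,0],"dr":[0,0,0],"hand":-1},{"linear":[0,-0.003,0],"dr":[0,0,0],"hand":-1},{"linear":[0,-0.003,0],"dr":[0,0,0],"hand":-1}]' 80
python3 - <<'E'
from h import *
im=bot.read_camera("scene"); o=bot.get_obs();print(o["eef_pos"],o["contact_force"],o["gripper_width"])
for n in("band_low","tab_tip","riser","cap_top"): print(n,[(round(r["score"],2),r["xy"]) for r in bot.place_of("scene",n)[:2]])
w=bot.read_camera("wrist")
hsv=cv2.cvtColor(im,40);m=cv2.inRange(hsv,(20,110,90),(34,255,255));m[:195]=0;m[215:]=0;m[:,:245]=0;m[:,280:]=0
ys,xs=np.nonzero(m);print("yellow rows",ys.min(),ys.max(),[int(m[:,c].sum()//255) for c in range(252,270)])
for z in(.175,.1785,.180,.188):print(z,[proj("scene",np.array([.533,-.081,z])+.0105*np.array([a*.478,a*.878,0])) for a in(0,1)])
cv2.imwrite("pics/s7.png",np.hstack([cv2.resize(im[175:225,235:285],(500,500),interpolation=0),cv2.resize(w[150:310,220:316],(300,500))]))
E
```

```text
t: 14.57
eef_pos: [0.5341, -0.0807, 0.2522]
tool_rot: [0.706, -0.705, 0.042, -0.043]
contact_force: [7.0, 3.1, -13.0]
gripper_width: 0.074
[ 0.5340801  -0.08069686  0.2522534 ] [  8.1016968    2.70132108 -12.91482988] 0.07204999203053998
band_low [(0.59, [260.7, 203.7])]
tab_tip [(0.49, [256.8, 175.3])]
riser [(0.82, [254.2, 184.8])]
cap_top [(0.77, [259.6, 202.0]), (0.52, [345.9, 383.5])]
yellow rows 203 207 [0, 0, 0, 0, 2, 4, 3, 3, 3, 3, 3, 2, 3, 4, 2, 0, 0, 0]
0.175 [array([260.99995208, 205.58555173]), array([260.74565907, 209.20921702])]
0.1785 [array([260.82886044, 204.49463905]), array([260.57285157, 208.12073923])]
0.18 [array([260.75527715, 204.02543848]), array([260.49852862, 207.65257513])]
0.188 [array([260.36019181, 201.50599259]), array([260.09945426, 205.13858401])]
```

View pics/s7.png

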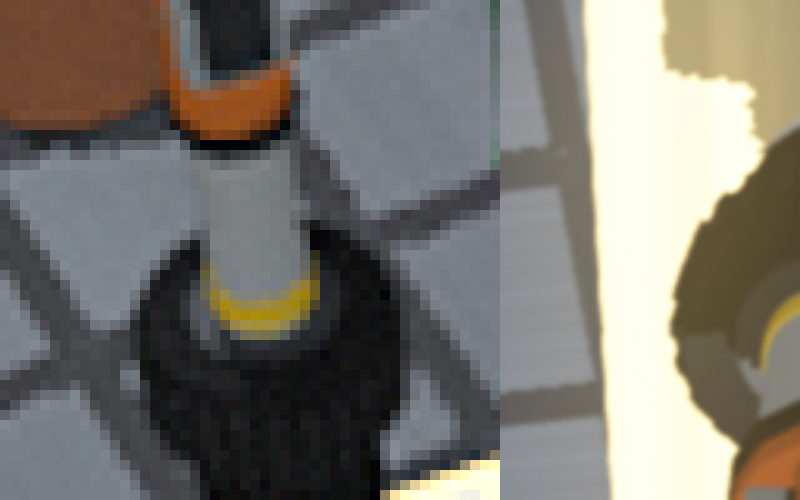

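Band height at the stem's front is about 3.3 px, against an expected 2.5 px for the full band. Its lower edge at row 208–208.5 puts the lift at about 58 mm, and TCP travel says about 59.5 mm. Both are well inside 53.5–66 mm, so I hand in.

```bash
python3 - <<'E'
from h import *
o=bot.get_obs();print(o["t"],o["eef_pos"],o["contact_force"],o["gripper_width"]);print(bot.hand_in())
E
```

```text
14.8667 [ 0.53408173 -0.08067735  0.2522453 ] [  7.38470277   3.39859309 -11.76106911] 0.0739020846606176
the job is handed in; nothing more can be done
None
```

I lifted the frost cover off by its ring and set it upright on the bare table beside the stand, at about (0.58, 0.125). I then gripped the orange tab and pulled the riser up, and handed the job in at 14.9 s still holding it. `hand_in` reports no verdict.

- **Riser height:** the arm's travel gives about 59.5 mm. The band's lower edge in the scene picture gives about 58 mm, good only to 1–2 mm. Both lie inside 53.5–66 mm, and the whole yellow band shows above the cap.
- **Grip and pull:** the grip was commanded at 80 N, with the fingers stopped on the tab. The wrist read about 12–13 N down, in line with the spring. The pose held steady for about a second before hand-in.
- **Side load:** about 8 N sideways remained at the wrist, probably from a small offset of the stem. I did not correct it.
- **Cover and other things:** the cover stood upright and clear of the arm in the last full view. The pot and bottle had not visibly moved there; only the trowel's handle was in that view, and it had not visibly moved either.
- **Network disagreements:** the top camera put the tab about 4–5 mm off from the other views. I took the wrist and scene values instead. `tab_tip` scores while gripped were low, at about 0.5, so I did not use them for the height.

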